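Stow the sugar tongs in the push-latch caddy

ROBOT

A 6-joint arm with a two-finger parallel gripper is mounted at the origin on the work surface. World frame = base frame: x ahead of the robot, y to its left, z up, the work surface at z = 0. Lengths are in m, angles in rad, forces in N, time in s.
With the tool pointing down it reaches from about 0.3 to 0.875 m from the base axis. Payload 6.4 kg.
Tool frame: the origin (TCP) lies midway between the tips of the shut fingers; the grasp point (between the pads) lies 19 mm behind it (ctrl.tcp_to_grasp is the distance from the TCP to the grasp point, in m); z points along the fingers, y is the direction in which the jaws open and shut (so a half turn about z gives the same grasp; the last joint's range is limited). The gripper opens to 85 mm and grips with 20 to 120 N. Pads are 22 mm wide; open, the fingers measure 114 mm over their backs; the gripper's body (76 mm by 85 mm) begins 54 mm behind the grasp point. The pads swing forward as they close: fully open they stand 13 mm farther back than shut.
Start: joints at [-0.206, 0.181, 1.607, -0, 1.354, -0.206], TCP at [0.575, 0, 0.231] pointing down, gripper open.
Joint ranges: [-2.99, 2.99], [-0.89, 2.07], [0.3, 2.58], [-1.14, 4.28], [0, 2.63], [-3.12, 3.12]. Speed limits (rad/s): [2.57, 2.57, 3.01, 3.14, 3.14, 3.14].

INTERFACE

Orientations are given as a unit quaternion [w, x, y, z].
In Python, from bench import monitor, imaging, order, spotter, ctrl gives the robot as it stands.
- The arm moves only by the shell command python3 -m pendant 'ROWS'. ROWS is JSON, a list that holds one entry, the list of rows, each a list of 5 numbers: the shift along the world's x, y, z in mm, then the turn about the world's z in degrees, then the finger opening in mm, from 0 to 85.4. A call has 1 to 8 rows; each row shifts and turns the commanded pose from where the row before left it; what a row does not reach is not made up. A row lasts 1/8 s, in which the tool goes at most 62.5 mm and 10.7 degrees, less where a joint would pass 70% of its speed; a pose out of reach is approached as far as the arm can. A call with a gripper value outside its range is refused whole. The fingers move at their own pace and stop on an object; the grip force is fixed at half the most. Time passes only in rows, so rows that do not move let the fingers close. It gives the time, the measured TCP pose, the force and the opening at its end, in the units of the state.
- monitor.get_obs(): the state, without advancing time (a new reading comes with each control period).
- imaging.camera(name): name is "scene" or "side" or "wrist"; returns a dict with "img" (480x640x3 uint8, red, green, blue), "vfov" (degrees; the focal length in pixels is half the picture's height over the tangent of half this angle, whatever the lens; pixels are square), "cx", "cy" (the principal point, pixels), "origin" and "orientation" of the camera in the world. Camera axes: x right, y down, z forward; pixel columns grow to the right and rows downward; lengths in m; the calibration is good to about 2 mm. The wrist camera is an equidistant fisheye: a pixel r from the principal point sees the ray r / f radians off the axis. A picture is of the moment at which its call begins. There is no depth.
- order.hand_in(): hands the job in, once; it reports no verdict.
Trained networks look in the newest picture that a camera, given by its name, has taken for a name from the list of things; names that differ only in an ending like _2 or _b are one class to them, and where a whole thing is asked for, a point or a joint stands for the part that bears it (a point fixed in the world has none). Each returns a list of dicts, best first, with "confidence" (0 to 1); they miss things now and then, are a little off and sometimes report something else, mostly with a low value. They report only what shows in the picture. A call takes as long as a camera call. They do not tell look-alikes from the thing itself.
- spotter.recognise(camera, thing): "at" ([x, y, z] in m, in the coordinates of the camera as it stood for that picture, good to about 4 mm: the middle of the surface that is visible of it).
- spotter.tip_of(camera, thing): "at" ([x, y, z] in m, in the coordinates of the camera as it stood for that picture, good to about 4 mm: a listed point, or the origin of a listed thing).
The state is a dict: "time_s": time; "q": joint angles; "dq": joint speeds; "joint_efforts": joint torques, N m; "eef_pos": TCP position; "eef_rot": TCP orientation; "wrist_force": force on the tool from outside, world axes, zero at the start; "torque": the same for the moment, N m; "opening": opening from 0.0 (shut) to 1.0 (fully open).
Only numpy, scipy, OpenCV 4.12 (cv2) and the standard library are available. Lean on these libraries where they do the work, as an engineer would, in place of code of your own. Each camera call takes 0.05 s, during which the arm holds its last target. There are 200 camera calls.

TASK

Press the front of the wooden caddy's lid so that its push latch lets go and the lid springs open, and lay the sugar tongs inside without dropping them. Then swing the lid down again and press it until the latch catches and the lid stays shut, level with the rim. Be gentle with the caddy: never push on it with more than about 15 N, and do not disturb the kettle, cup or saucer.

Things in the scene. Friction and masses are not known exactly. Their poses are not given: they have to be found in the camera images.
- caddy: Wooden box fixed on the tray floor (left or right half; the kettle has the other), 124 mm (x) by 162 mm (y), walls and floor 6 mm, side and back walls 66 mm high, front wall 40 mm. Origin: centre of its underside. Front (-x) towards the robot, lid hinge at the back (+x). Do not push on it or its lid with more than 15 N (damaged at 20 N).
- lid (a joint): Angle of the caddy's flap lid about its back hinge, rad: 0 = latched, level with the side walls; grows as it opens, to 1.85 (16 degrees past upright); negative = pressed in below the rim. Flat wooden panel 109 mm long, 146 mm wide, 8 mm thick, inset between the side walls. A damped spring opens it in about 1 s (2.5 N at the press point when shut, 1.5 N when open).
- lid_press (a point): Press point on the lid's upper face: flush steel disc, 26 mm across, 92 mm from the hinge line, 18 mm from the front edge, midway across; moves with the lid, z out of it. The latch's stop lies unseen 6 to 17.5 mm below the latched level here when releasing (some 2.5 mm less when relatching), differing from caddy to caddy; it is felt: 3 to 6 N on the way, then hard; go slowly. 8 to 12 N is ample.
- lid_hinge (a point): Middle of the lid's hinge line, which runs along the caddy's y; at half the lid's thickness, 56 mm behind (+x) the caddy's centre and 62 mm above its underside (4 mm below the top of the closed lid).
- caddy_in (a point): Centre of the caddy's inner floor, 6 mm above its underside; clear floor 112 mm (x) by 150 mm (y); its axes are the caddy's. A small latch block stands out 6 mm from the middle of the front wall, 12 to 26 mm above this floor.
- tongs_mid (a point): Centre of the loose steel sugar tongs lying on the tray, half-way up. A rigid U-shape 84 mm long along its x (bow at -x, tips at +x), 12 mm high, 22 mm wide across its two 3 mm arms (its y) at the middle, where they are gripped; 40 to 90 g. The tray floor is 8 mm above the table.
- tongs: The same sugar tongs; origin at the centre of the underside.
- kettle: Matte red plastic kettle, 140 mm across, 190 mm high, handle towards the robot (reaching 115 mm from its axis), standing loose on a black base 160 mm across. Origin: centre of its underside, 30 mm above the table. Leave alone.
- cup: White porcelain cup, 76 mm across, 62 mm high, loose on the saucer. Origin: centre of its underside. Leave alone.
- saucer: White porcelain saucer, 124 mm across, 13 mm high, loose on the tray behind the tongs. Origin: centre of its underside. Leave alone.
- latch (a point): Push-push latch at the middle of the lid's front edge, this point on the caddy. Latched lid: press in to the stop, let go, it springs open. Open lid: push it shut and in to the stop, let go, it rises to 0 and stays. It acts only in the last 1 mm or so before the stop: pressed less, a latched lid stays latched and an open one springs open again. Each full press changes the state.
Things that resemble listed ones, but are neither listed nor needed, are in the scene too. Leave any black, green or pink look-alike of the tongs alone.

How it is judged:
On the way, in this order (a step that is already met when the one before it is completed fails the run):
1. the latch is released and the lid has sprung open (value of joint lid above 1.3 rad), for 0.2 s.
2. the tongs lie inside the caddy, let go and still, with the lid open (x of tongs_mid in the frame of caddy_in between -0.05 and 0.05 m and y of tongs_mid in the frame of caddy_in between -0.068 and 0.068 m and z of tongs_mid in the frame of caddy_in between -0.004 and 0.02 m and contact force between tongs and the fingers below 0.05 N and linear speed of tongs below 0.03 m/s and value of joint lid above 0.6 rad), for 0.2 s.
At the end, for the whole second after the job is handed in: the lid is latched again and stays by itself level with the rim (angle between -0.02 and 0.03 rad) with nothing pressing on it, and the tongs lie still and released on the caddy's floor (centre within 50 mm in x and 68 mm in y of the floor's centre and less than 20 mm above it) (x of tongs_mid in the frame of caddy_in between -0.05 and 0.05 m and y of tongs_mid in the frame of caddy_in between -0.068 and 0.068 m and z of tongs_mid in the frame of caddy_in between -0.004 and 0.02 m and contact force between each of tongs, caddy and the fingers below 0.05 N and linear speed of tongs below 0.03 m/s and value of joint lid between -0.02 and 0.03 rad and velocity of joint lid below 0.05 rad/s); the robot touches nothing.
It fails at once if the caddy or its lid is pushed with more than 20 N (contact force between caddy and anything else above 20 N).
It fails at once if the tongs are dropped (falling free faster than 0.8 m/s) (contact force between tongs and the fingers below 0.05 N and linear speed of tongs above 0.8 m/s).
It fails at once if the kettle is moved by more than 20 mm (distance of kettle from where it was at the start of the episode above 0.02 m).
It fails at once if the cup is moved by more than 20 mm (distance of cup from where it was at the start of the episode above 0.02 m).
It fails at once if the saucer is moved by more than 20 mm (distance of saucer from where it was at the start of the episode above 0.02 m).
It also fails if it takes over 72 s, if anything falls off the work surface, if the arm or the gripper's body presses on something with over 40 N, if the wrist force passes 120 N, or if a joint passes its speed limit or range.

## Working session

There is one attempt and no reset: what is moved stays moved. The work goes in short steps, Python scripts to look and compute and a shell command to move; the robot and the scene stay as the last step left them, time stands still between calls to the robot, and variables do not carry over. Pictures are saved under pics/ and viewed, about 8 in all and at most 12, crops included, and the job is handed in when it is done.

```bash
mkdir -p pics
cat > h.py <<'E'
from bench import monitor, imaging, order, spotter, ctrl
import numpy as np, cv2
from scipy.spatial.transform import Rotation as R
def rot(q): return R.from_quat([q[1],q[2],q[3],q[0]])
def cam(n,save=None):
    c=imaging.camera(n)
    if save: cv2.imwrite('pics/'+save,c['img'][:,:,::-1])
    return c
def w(c,p): return rot(c['orientation']).apply(p)+np.array(c['origin'])
def find(c,n,t,f='tip_of'):
    for d in getattr(spotter,f)(n,t)[:4]: print(n,f,t,np.round(w(c,d['at']),4),round(d['confidence'],2),[k for k in d if k not in('at','confidence')])
def px(c,p):
    v=rot(c['orientation']).inv().apply(np.array(p)-c['origin']); f=240/np.tan(np.radians(c['vfov']/2))
    return c['cx']+f*v[0]/v[2],c['cy']+f*v[1]/v[2]
def plane(c,u,v,z):
    f=240/np.tan(np.radians(c['vfov']/2)); d=rot(c['orientation']).apply([(u-c['cx'])/f,(v-c['cy'])/f,1]); o=np.array(c['origin'])
    return o+d*(z-o[2])/d[2]
E
python3 - <<'E'
from h import *
cs=[]
for n in('scene','side','wrist'):
    c=cam(n,n+'0.png'); cs.append(c['img'])
    print(n,c['vfov'],c['cx'],c['cy'],np.round(c['origin'],3),np.round(rot(c['orientation']).as_matrix(),2).tolist())
    for t in('lid_press','lid_hinge','caddy_in','tongs_mid','caddy','kettle','cup','saucer'): find(c,n,t)
print(monitor.get_obs())
E
```

```text
scene 44.63923070564499 318.9069130495742 242.9579202296908 [ 1.062 -0.299  0.983] [[0.34, 0.74, -0.58], [0.94, -0.28, 0.2], [-0.01, -0.61, -0.79]]
scene tip_of lid_press [0.4941 0.1992 0.0772] 0.86 []
scene tip_of lid_hinge [0.5824 0.185  0.0657] 0.6 []
scene tip_of tongs_mid [ 0.2759 -0.2297  0.0074] 0.86 []
scene tip_of tongs_mid [ 0.3791 -0.4162  0.005 ] 0.8 []
scene tip_of tongs_mid [ 0.4943 -0.0192  0.0126] 0.72 []
scene tip_of tongs_mid [ 0.1924 -0.332   0.0078] 0.59 []
scene tip_of caddy [0.5264 0.2008 0.0082] 0.86 []
scene tip_of kettle [ 0.5258 -0.2158  0.033 ] 0.91 []
scene tip_of kettle [ 0.4946 -0.0203  0.0075] 0.2 []
scene tip_of cup [ 0.6622 -0.0073  0.0155] 0.91 []
scene tip_of cup [0.5273 0.1974 0.0074] 0.3 []
side 49.980950436595656 314.2217101899351 231.5912679816196 [ 0.615 -0.882  0.71 ] [[0.98, 0.11, -0.17], [0.2, -0.6, 0.77], [-0.02, -0.79, -0.61]]
side tip_of lid_press [0.4916 0.1973 0.0774] 0.96 []
side tip_of lid_hinge [0.5852 0.1823 0.0717] 0.57 []
side tip_of caddy_in [0.4754 0.2016 0.0706] 0.49 []
side tip_of tongs_mid [ 0.1933 -0.3297  0.0081] 0.95 []
si
[... 986 characters left out ...]
_s': 1.35, 'q': array([-2.06269246e-01,  1.80823237e-01,  1.60700599e+00,  3.18177371e-06,
        1.35378426e+00, -2.06275161e-01]), 'dq': array([-1.01417245e-03,  1.32044203e-03, -9.10004158e-04, -8.11296694e-05,
        8.23411263e-04, -7.17300324e-04]), 'joint_efforts': array([-6.19835355e-04, -4.44851983e+01, -3.51676977e+01, -3.83882598e-04,
        7.79143684e-04, -3.28130329e-05]), 'eef_pos': array([5.75014254e-01, 3.32186414e-05, 2.31272479e-01]), 'eef_rot': array([-9.56834468e-06,  7.07104932e-01,  7.07108630e-01, -4.40068509e-06]), 'wrist_force': array([-0.84834427, -0.21193645, -0.04309561]), 'torque': array([ 0.0201378 ,  0.04802092, -0.0570942 ]), 'opening': 1.0014113102977733}
```

View pics/scene0.png

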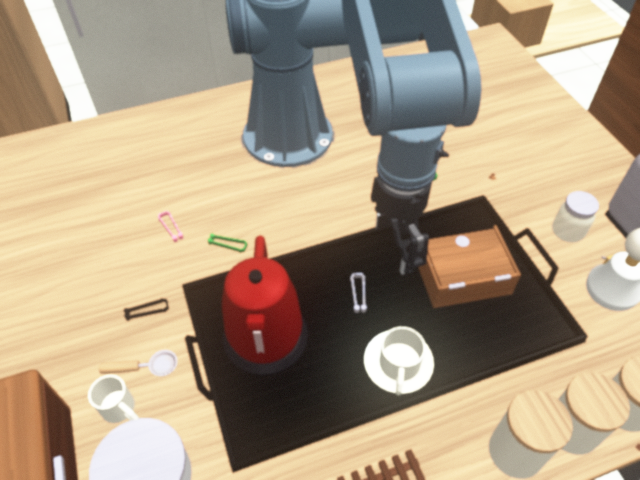

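View pics/wrist0.png

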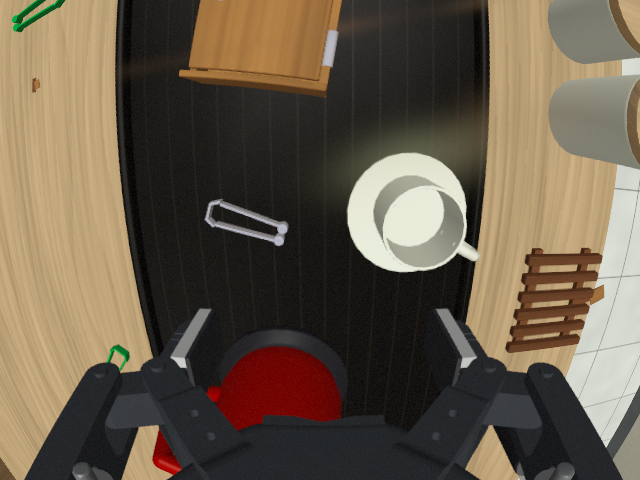

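```bash
cat >> h.py <<'E'
def fish(c,u,v,z):
    f=240/np.tan(np.radians(c['vfov']/2)); a=np.array([u-c['cx'],v-c['cy']]); r=np.hypot(*a); t=r/f
    d=rot(c['orientation']).apply([*(np.sin(t)*a/r),np.cos(t)]); o=np.array(c['origin'])
    return o+d*(z-o[2])/d[2]
E
python3 - <<'E'
from h import *
c=cam('wrist'); s=cam('scene')
b=fish(c,213,212,.014); t=fish(c,282,234,.014)
print('tongs wrist',b,t,(b+t)/2,np.degrees(np.arctan2(*(t-b)[1::-1])),np.linalg.norm(t-b))
b=plane(s,358,276,.014); t=plane(s,361,308,.014)
print('tongs scene',b,t,(b+t)/2,np.degrees(np.arctan2(*(t-b)[1::-1])),np.linalg.norm(t-b))
for u,v in((181,73),(327,93)): print('caddy wall',fish(c,u,v,.070))
a=plane(s,422,237,.074);print('press px',plane(s,462,241,.074), 'corner FL',plane(s,426,262,.074))
find(c,'wrist','tongs','recognise');find(s,'scene','lid_press');find(s,'scene','lid_hinge')
E
```

```text
tongs wrist [ 0.46132014 -0.0057972   0.014     ] [ 0.53223329 -0.02951388  0.014     ] [ 0.49677672 -0.01765554  0.014     ] -18.49234804622993 0.07477402805660381
tongs scene [ 0.46057189 -0.00468042  0.014     ] [ 0.53168814 -0.02790626  0.014     ] [ 0.49613001 -0.01629334  0.014     ] -18.086513013802065 0.0748128361630708
caddy wall [0.45526686 0.12883811 0.07      ]
caddy wall [0.57697492 0.10544106 0.07      ]
press px [0.49247885 0.20020646 0.074     ] corner FL [0.51344943 0.11124308 0.074     ]
wrist recognise tongs [ 0.4926 -0.0143  0.0143] 0.81 []
wrist recognise tongs [0.2143 0.2534 0.011 ] 0.8 []
wrist recognise tongs [ 0.3036 -0.1999  0.0085] 0.49 []
scene tip_of lid_press [0.4935 0.2007 0.08  ] 0.92 []
scene tip_of lid_press [0.4728 0.2004 0.0683] 0.28 []
scene tip_of lid_hinge [0.5789 0.1846 0.0726] 0.68 []
```

```bash
python3 -m pendant '[[[-20,25,0,10,0],[-20,40,0,10,0],[-20,40,0,10,0],[-20,40,-10,10,0],[-2,40,-20,10,0],[0,13,-20,10,0],[0,0,-20,10,0],[0,0,-20,10,0]]]'
```

```text
time_s: 2.6
eef_pos: [0.493, 0.1984, 0.1407]
eef_rot: [0.0, 0.084, 0.996, 0.0]
wrist_force: [0.1, -0.3, 0.4]
opening: -0.0
```

```bash
python3 -m pendant '[[[1,2,-20,0,0],[0,0,-20,0,0],[0,0,-15,0,0],[0,0,-5,0,0],[0,0,-3,0,0],[0,0,-2,0,0],[0,0,-2,0,0]]]'
```

```text
time_s: 3.48
eef_pos: [0.4945, 0.2001, 0.0747]
eef_rot: [0.001, 0.087, 0.996, 0.0]
wrist_force: [0.2, -0.5, 0.3]
opening: 0.0
```

```bash
python3 -m pendant '[[[0,0,-1,0,0],[0,0,-1,0,0],[0,0,-1,0,0],[0,0,-1,0,0]]]'
```

```text
time_s: 3.98
eef_pos: [0.4943, 0.2001, 0.0705]
eef_rot: [0.0, 0.087, 0.996, 0.0]
wrist_force: [-0.7, 0.0, 3.1]
opening: -0.003
```

```bash
python3 -m pendant '[[[0,0,-0.7,0,0],[0,0,-0.7,0,0],[0,0,-0.6,0,0]]]'
```

```text
time_s: 4.35
eef_pos: [0.4943, 0.2001, 0.0684]
eef_rot: [0.0, 0.087, 0.996, 0.0]
wrist_force: [0.7, 0.1, 3.3]
opening: 0.001
```

```bash
python3 -m pendant '[[[0,0,-0.5,0,0],[0,0,-0.5,0,0]]]'
```

```text
time_s: 4.6
eef_pos: [0.4943, 0.2, 0.0674]
eef_rot: [0.0, 0.087, 0.996, 0.0]
wrist_force: [2.0, 0.4, 4.1]
opening: -0.004
```

```bash
python3 -m pendant '[[[0,0,-0.5,0,0],[0,0,-0.5,0,0]]]'
```

```text
time_s: 4.85
eef_pos: [0.4943, 0.2, 0.0664]
eef_rot: [0.0, 0.087, 0.996, 0.0]
wrist_force: [2.7, 0.5, 4.0]
opening: -0.0
```

```bash
python3 -m pendant '[[[0,0,-0.5,0,0],[0,0,-0.5,0,0]]]'
```

```text
time_s: 5.1
eef_pos: [0.4944, 0.2, 0.0656]
eef_rot: [0.0, 0.087, 0.996, 0.0]
wrist_force: [2.2, 1.4, 6.2]
opening: 0.001
```

```bash
python3 -m pendant '[[[0,0,-0.4,0,0]]]'
```

```text
time_s: 5.22
eef_pos: [0.4944, 0.2, 0.0652]
eef_rot: [0.0, 0.087, 0.996, 0.0]
wrist_force: [2.3, 0.3, 5.1]
opening: 0.006
```

```bash
python3 -m pendant '[[[0,0,-0.3,0,0]]]'
```

```text
time_s: 5.35
eef_pos: [0.4944, 0.2001, 0.0649]
eef_rot: [0.0, 0.087, 0.996, 0.0]
wrist_force: [1.9, -0.0, 5.1]
opening: -0.002
```

```bash
python3 -m pendant '[[[0,0,-0.4,0,0],[0,0,-0.4,0,0]]]'
```

```text
time_s: 5.6
eef_pos: [0.4944, 0.2001, 0.0641]
eef_rot: [0.0, 0.087, 0.996, 0.0]
wrist_force: [2.0, 1.1, 5.5]
opening: -0.005
```

```bash
python3 -m pendant '[[[0,0,-0.4,0,0],[0,0,-0.4,0,0]]]'
```

```text
time_s: 5.85
eef_pos: [0.4945, 0.2001, 0.0633]
eef_rot: [0.0, 0.087, 0.996, 0.0]
wrist_force: [2.2, 0.7, 5.0]
opening: -0.003
```

```bash
python3 -m pendant '[[[0,0,-0.4,0,0],[0,0,-0.4,0,0]]]'
```

```text
time_s: 6.1
eef_pos: [0.4945, 0.2, 0.0626]
eef_rot: [0.001, 0.087, 0.996, 0.0]
wrist_force: [1.5, -0.2, 6.4]
opening: -0.006
```

```bash
python3 -m pendant '[[[0,0,-0.4,0,0],[0,0,-0.3,0,0]]]'
```

```text
time_s: 6.35
eef_pos: [0.4946, 0.2, 0.0622]
eef_rot: [0.001, 0.087, 0.996, 0.0]
wrist_force: [1.5, 0.1, 8.4]
opening: 0.002
```

```bash
python3 -m pendant '[[[0,0,-0.3,0,0]]]'
```

```text
time_s: 6.48
eef_pos: [0.4946, 0.2001, 0.062]
eef_rot: [0.001, 0.087, 0.996, 0.0]
wrist_force: [-0.3, 0.2, 10.7]
opening: 0.0
```

```bash
python3 -m pendant '[[[-5,0,8,0,0],[-25,0,15,0,0],[-20,0,25,0,20],[0,-10,40,0,40],[0,-40,30,0,55],[0,-45,0,-2,55],[0,-45,-10,-3,55],[25,-45,-20,-3,55]]]'; python3 -m pendant '[[[27,-32,-30,0,55],[0,0,-40,0,55],[0,0,0,0,55]]]'
python3 - <<'E'
from h import *
c=cam('side','side1.png'); 
for t in ('lid_press','lid_hinge','caddy_in'): find(c,'side',t)
w_=cam('wrist','w1.png'); find(w_,'wrist','tongs_mid')
i=np.hstack([c['img'][100:480,200:600],w_['img'][50:430,120:520]]);cv2.imwrite('pics/m1.png',i[:,:,::-1])
E
```

```text
time_s: 7.48
eef_pos: [0.4675, 0.0142, 0.149]
eef_rot: [-0.0, 0.157, 0.988, 0.0]
wrist_force: [1.5, 0.8, 0.7]
opening: 0.643
time_s: 7.85
eef_pos: [0.4917, -0.0162, 0.0756]
eef_rot: [-0.005, 0.157, 0.988, 0.001]
wrist_force: [-0.0, -0.4, 0.6]
opening: 0.645
side tip_of lid_press [0.5495 0.1862 0.1614] 0.89 []
side tip_of lid_press [ 0.6598 -0.0076  0.0083] 0.74 []
side tip_of lid_press [0.5262 0.193  0.0119] 0.62 []
side tip_of lid_hinge [0.584  0.1813 0.0716] 0.95 []
side tip_of caddy_in [0.5272 0.1967 0.0143] 0.63 []
side tip_of caddy_in [ 0.6583 -0.0039  0.0086] 0.37 []
wrist tip_of tongs_mid [ 0.4956 -0.0158  0.0174] 0.76 []
```

View pics/m1.png

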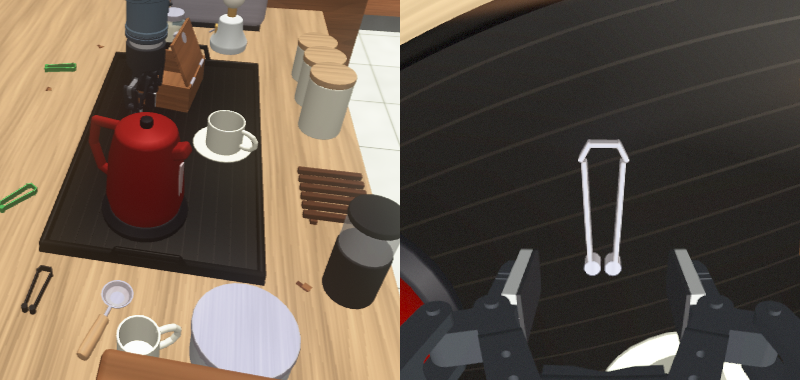

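```bash
python3 -m pendant '[[[4,-1,-20,0,55],[0,0,-20,0,55],[0,0,-15,0,55],[0,0,-5,0,55],[0,0,-4,0,40],[0,0,0,0,30]]]'
```

```text
time_s: 8.9
eef_pos: [0.5002, -0.018, 0.0154]
eef_rot: [0.0, 0.156, 0.988, -0.0]
wrist_force: [0.4, -0.4, 0.0]
opening: 0.353
```

```bash
python3 -m pendant '[[[-3,0,-3,0,28],[0,0,-2,0,10],[0,0,0,0,10],[0,0,0,0,10],[0,0,0,0,10]]]'
```

```text
time_s: 9.52
eef_pos: [0.497, -0.018, 0.0118]
eef_rot: [-0.0, 0.156, 0.988, -0.0]
wrist_force: [-8.3, 0.3, 18.5]
opening: 0.242
```

```bash
python3 -m pendant '[[[0,0,2,0,10],[0,0,3,0,10],[0,0,10,0,10],[0,0,20,0,10],[0,0,0,0,10]]]'
python3 - <<'E'
from h import *
w_=cam('wrist'); find(w_,'wrist','tongs_mid')
c=cam('scene'); print(monitor.get_obs()['wrist_force'])
for t in ('tongs_mid','lid_press','lid_hinge','caddy_in'): find(c,'scene',t)
i=np.hstack([cv2.resize(c['img'][180:330,320:540],None,fx=2,fy=2),w_['img'][120:420,140:500]]);cv2.imwrite('pics/m2.png',i[:,:,::-1])
E
```

```text
time_s: 10.15
eef_pos: [0.4985, -0.0184, 0.0468]
eef_rot: [0.002, 0.156, 0.988, -0.0]
wrist_force: [0.2, 0.3, -0.8]
opening: 0.239
wrist tip_of tongs_mid [ 0.5232 -0.2151  0.0307] 0.37 []
[-0.07582176  0.23695129 -1.46959697]
scene tip_of tongs_mid [ 0.3795 -0.4157  0.0093] 0.96 []
scene tip_of tongs_mid [ 0.2807 -0.2342  0.0077] 0.73 []
scene tip_of tongs_mid [ 0.1912 -0.3297  0.004 ] 0.61 []
scene tip_of tongs_mid [0.5297 0.2003 0.0088] 0.6 []
scene tip_of lid_press [0.6145 0.1793 0.1583] 0.64 []
scene tip_of lid_hinge [0.5831 0.1839 0.0693] 0.79 []
scene tip_of lid_hinge [0.6159 0.1833 0.1615] 0.67 []
scene tip_of lid_hinge [0.4749 0.1999 0.0677] 0.3 []
scene tip_of caddy_in [0.5261 0.1919 0.0172] 0.65 []
scene tip_of caddy_in [0.472  0.1998 0.0689] 0.33 []
```

View pics/m2.png

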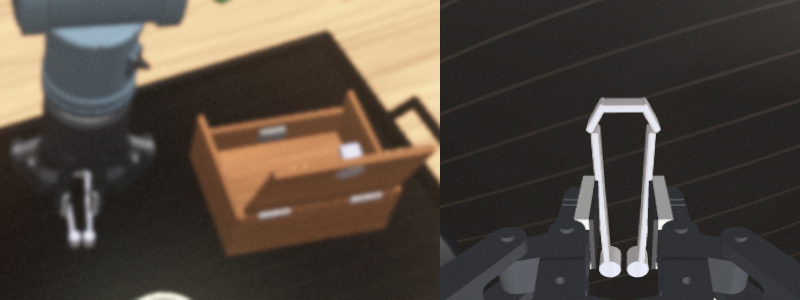

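```bash
python3 -m pendant '[[[0,10,25,0,10],[0,25,30,2,10],[5,35,20,2,10],[5,40,0,2,10],[5,40,0,2,10],[6,40,0,0,10],[5,23,0,0,10],[0,0,0,0,10]]]'; python3 -m pendant '[[[0,0,-15,0,10],[0,0,-20,0,10],[0,0,-20,0,10],[0,0,-15,0,10],[0,0,-10,0,10],[0,0,-6,0,10],[0,0,0,0,10]]]'
```

```text
time_s: 11.5
eef_pos: [0.5227, 0.1963, 0.1196]
eef_rot: [-0.0, 0.086, 0.996, -0.0]
wrist_force: [0.1, -0.5, -0.8]
opening: 0.242
time_s: 12.38
eef_pos: [0.5229, 0.1949, 0.034]
eef_rot: [-0.0, 0.087, 0.996, -0.0]
wrist_force: [0.0, 0.1, -0.7]
opening: 0.24
```

```bash
python3 -m pendant '[[[2,0,-5,0,10],[0,0,-3,0,10],[0,0,-2,0,10],[0,0,-1,0,10],[0,0,-1,0,10],[0,0,0,0,10]]]'
```

```text
time_s: 13.12
eef_pos: [0.525, 0.195, 0.0222]
eef_rot: [-0.0, 0.087, 0.996, -0.0]
wrist_force: [-0.6, -0.2, -0.7]
opening: 0.237
```

```bash
python3 -m pendant '[[[0,0,-1,0,10],[0,0,-0.5,0,10]]]'; python3 -m pendant '[[[0,0,-0.5,0,10],[0,0,0,0,10]]]'
```

```text
time_s: 13.38
eef_pos: [0.525, 0.195, 0.0207]
eef_rot: [-0.0, 0.087, 0.996, -0.0]
wrist_force: [0.2, -0.6, -0.4]
opening: 0.239
time_s: 13.62
eef_pos: [0.525, 0.195, 0.0201]
eef_rot: [-0.0, 0.087, 0.996, 0.0]
wrist_force: [-0.7, 0.5, -0.5]
opening: 0.233
```

```bash
python3 -m pendant '[[[0,0,-0.5,0,10],[0,0,-0.5,0,10]]]'; python3 -m pendant '[[[0,0,0,0,26],[0,0,0,0,35],[0,0,0,0,40],[0,0,0,0,40]]]'
```

```text
time_s: 13.88
eef_pos: [0.525, 0.195, 0.0192]
eef_rot: [0.0, 0.087, 0.996, -0.0]
wrist_force: [-0.3, 0.1, -1.2]
opening: 0.237
time_s: 14.38
eef_pos: [0.5251, 0.195, 0.0193]
eef_rot: [0.0, 0.087, 0.996, 0.0]
wrist_force: [0.5, 0.5, 0.1]
opening: 0.466
```

```bash
python3 -m pendant '[[[0,0,15,0,40],[0,0,30,0,40],[-5,0,45,0,40],[-10,0,50,0,0],[0,0,55,0,0],[0,0,15,0,0],[0,0,0,0,0]]]'
python3 - <<'E'
from h import *
w_=cam('wrist'); find(w_,'wrist','tongs_mid');find(w_,'wrist','lid_hinge')
s=cam('side'); find(s,'side','lid_press');find(s,'side','lid_hinge')
c=cam('scene')
for t in ('tongs_mid','lid_press','lid_hinge'): find(c,'scene',t)
i=np.hstack([cv2.resize(c['img'][190:340,380:560],None,fx=2,fy=2),w_['img'][80:380,100:520]]);cv2.imwrite('pics/m3.png',i[:,:,::-1])
E
```

```text
time_s: 15.25
eef_pos: [0.5107, 0.1952, 0.2309]
eef_rot: [0.002, 0.087, 0.996, 0.0]
wrist_force: [-0.1, -0.4, 0.4]
opening: 0.003
wrist tip_of tongs_mid [0.5238 0.199  0.0199] 0.85 []
wrist tip_of lid_hinge [0.5178 0.1979 0.0117] 0.74 []
wrist tip_of lid_hinge [0.582  0.1872 0.0653] 0.61 []
side tip_of lid_press [0.5267 0.1899 0.0084] 0.73 []
side tip_of lid_press [0.6113 0.1758 0.1621] 0.63 []
side tip_of lid_hinge [0.5841 0.1844 0.0702] 0.54 []
scene tip_of tongs_mid [ 0.3782 -0.4192  0.0064] 0.94 []
scene tip_of tongs_mid [ 0.2767 -0.2302  0.0081] 0.9 []
scene tip_of tongs_mid [0.225  0.2547 0.0033] 0.83 []
scene tip_of tongs_mid [ 0.1904 -0.3323  0.0053] 0.76 []
scene tip_of lid_press [0.6118 0.1845 0.1601] 0.89 []
scene tip_of lid_hinge [0.5829 0.1859 0.0673] 0.68 []
```

View pics/m3.png

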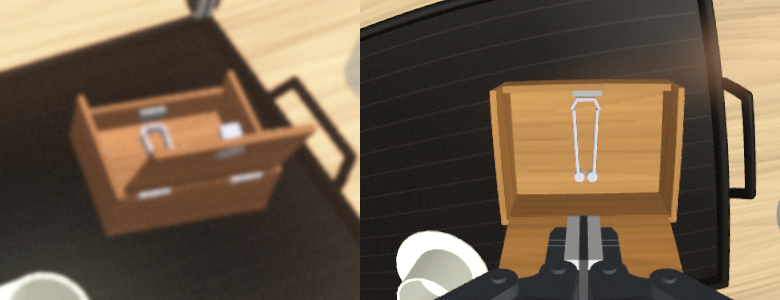

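```bash
python3 -m pendant '[[[25,-4,0,0,0],[40,-6,0,0,0],[40,-6,0,0,0],[32,-5,0,0,0],[0,0,-20,0,0],[0,0,-30,0,0],[0,0,-20,0,0],[0,0,0,0,0]]]'
```

```text
time_s: 16.75
eef_pos: [0.6448, 0.1741, 0.1564]
eef_rot: [-0.003, 0.087, 0.996, -0.0]
wrist_force: [-1.0, 0.1, -0.6]
opening: 0.003
```

```bash
python3 -m pendant '[[[-10,2,0,0,0],[-10,2,0,0,0],[-6,1,0,0,0],[-6,1,0,0,0]]]'
```

```text
time_s: 17.25
eef_pos: [0.6154, 0.1801, 0.1605]
eef_rot: [0.001, 0.087, 0.996, 0.0]
wrist_force: [2.4, -0.4, 1.7]
opening: -0.002
```

```bash
python3 -m pendant '[[[-6,1,0,0,0],[-6,1,0,0,0],[-6,1,0,0,0],[-8,1.5,-1,0,0],[-8,1.5,-1,0,0],[-8,1.5,-1,0,0],[-8,1.2,-2,0,0]]]'
```

```text
time_s: 18.12
eef_pos: [0.5643, 0.1888, 0.1537]
eef_rot: [-0.0, 0.087, 0.996, -0.0]
wrist_force: [3.6, 0.0, -0.9]
opening: -0.002
```

```bash
python3 -m pendant '[[[-6,1,-3,0,0],[-6,1,-3,0,0],[-6,1,-3,0,0],[-4,0.8,-2,0,0]]]'; python3 -m pendant '[[[-6,1,-6,0,0],[-6,1,-6,0,0],[-6,1,-6,0,0]]]'
```

```text
time_s: 18.62
eef_pos: [0.5426, 0.1926, 0.1428]
eef_rot: [-0.0, 0.087, 0.996, 0.0]
wrist_force: [2.7, -1.9, 0.2]
opening: 0.002
time_s: 19.0
eef_pos: [0.5248, 0.1957, 0.1248]
eef_rot: [0.0, 0.087, 0.996, 0.0]
wrist_force: [3.4, -0.1, 1.1]
opening: 0.003
```

```bash
python3 -m pendant '[[[-4,0.7,-5,0,0],[-4,0.7,-5,0,0],[-3.5,0.6,-6,0,0],[-4,0.6,-7,0,0],[-4,0.6,-7,0,0]]]'; python3 -m pendant '[[[-2.5,0.5,-4,0,0],[-2.5,0.5,-5,0,0]]]'
```

```text
time_s: 19.62
eef_pos: [0.5053, 0.1988, 0.0948]
eef_rot: [0.0, 0.087, 0.996, 0.0]
wrist_force: [2.7, -1.5, 2.5]
opening: -0.003
time_s: 19.88
eef_pos: [0.5003, 0.1997, 0.086]
eef_rot: [-0.0, 0.087, 0.996, -0.0]
wrist_force: [2.1, -0.5, 3.1]
opening: 0.001
```

```bash
python3 -m pendant '[[[-2,0.3,-3,0,0],[-2,0.3,-3,0,0],[-2,0.3,-3,0,0]]]'; python3 -m pendant '[[[0,0,-1.5,0,0],[0,0,-1.5,0,0],[0,0,-1.5,0,0],[0,0,-1,0,0]]]'
```

```text
time_s: 20.25
eef_pos: [0.4944, 0.2007, 0.0771]
eef_rot: [0.0, 0.087, 0.996, 0.0]
wrist_force: [2.6, -0.3, 3.4]
opening: 0.002
time_s: 20.75
eef_pos: [0.4938, 0.2007, 0.0713]
eef_rot: [-0.001, 0.087, 0.996, -0.0]
wrist_force: [-1.8, 0.8, 3.3]
opening: 0.001
```

```bash
python3 -m pendant '[[[0,0,-0.8,0,0],[0,0,-0.8,0,0],[0,0,-0.8,0,0]]]'; python3 -m pendant '[[[0,0,-0.5,0,0],[0,0,-0.5,0,0]]]'
```

```text
time_s: 21.12
eef_pos: [0.4942, 0.2006, 0.0691]
eef_rot: [-0.0, 0.087, 0.996, -0.0]
wrist_force: [-2.9, 0.8, 3.1]
opening: -0.006
time_s: 21.38
eef_pos: [0.4944, 0.2006, 0.0682]
eef_rot: [-0.0, 0.087, 0.996, -0.0]
wrist_force: [-3.0, 0.9, 3.3]
opening: 0.001
```

```bash
python3 -m pendant '[[[0,0,-0.5,0,0],[0,0,-0.3,0,0]]]'
```

```text
time_s: 21.62
eef_pos: [0.4945, 0.2006, 0.0675]
eef_rot: [-0.0, 0.087, 0.996, -0.0]
wrist_force: [-3.4, 0.6, 3.7]
opening: 0.002
```

```bash
python3 -m pendant '[[[0,0,-0.5,0,0]]]'
```

```text
time_s: 21.75
eef_pos: [0.4945, 0.2006, 0.0671]
eef_rot: [-0.0, 0.087, 0.996, -0.0]
wrist_force: [-3.5, 0.2, 5.7]
opening: -0.003
```

```bash
python3 -m pendant '[[[0,0,-0.5,0,0],[0,0,-0.3,0,0]]]'
```

```text
time_s: 22.0
eef_pos: [0.4946, 0.2006, 0.0662]
eef_rot: [0.0, 0.087, 0.996, -0.0]
wrist_force: [-3.4, -0.0, 4.8]
opening: -0.002
```

```bash
python3 -m pendant '[[[0,0,-0.4,0,0]]]'
```

```text
time_s: 22.12
eef_pos: [0.4946, 0.2006, 0.0658]
eef_rot: [0.0, 0.087, 0.996, -0.0]
wrist_force: [-3.5, -0.0, 5.3]
opening: 0.002
```

```bash
python3 -m pendant '[[[0,0,-0.4,0,0]]]'
```

```text
time_s: 22.25
eef_pos: [0.4946, 0.2006, 0.0654]
eef_rot: [0.0, 0.087, 0.996, -0.0]
wrist_force: [-3.0, 0.1, 4.7]
opening: -0.004
```

```bash
python3 -m pendant '[[[0,0,-0.4,0,0]]]'
```

```text
time_s: 22.38
eef_pos: [0.4946, 0.2006, 0.065]
eef_rot: [0.0, 0.087, 0.996, -0.0]
wrist_force: [-3.0, -0.1, 6.1]
opening: 0.001
```

```bash
python3 -m pendant '[[[0,0,-0.3,0,0]]]'
```

```text
time_s: 22.5
eef_pos: [0.4946, 0.2006, 0.0648]
eef_rot: [0.0, 0.087, 0.996, -0.0]
wrist_force: [-5.1, -0.5, 7.6]
opening: 0.003
```

```bash
python3 -m pendant '[[[0,0,-0.3,0,0]]]'
```

```text
time_s: 22.62
eef_pos: [0.4947, 0.2006, 0.0647]
eef_rot: [0.0, 0.087, 0.996, -0.0]
wrist_force: [-3.2, -0.5, 7.6]
opening: 0.0
```

```bash
python3 -m pendant '[[[0,0,-0.4,0,0]]]'
```

```text
time_s: 22.75
eef_pos: [0.4947, 0.2006, 0.0645]
eef_rot: [0.0, 0.087, 0.996, -0.0]
wrist_force: [-5.1, -0.4, 11.5]
opening: -0.002
```

Hard stop felt, 11.5 N. Retract straight up and check.

```bash
python3 -m pendant '[[[0,0,2,0,0],[0,0,3,0,0],[0,0,4,0,0],[0,0,8,0,0],[0,0,20,0,0],[-10,0,40,0,0],[-20,-20,20,0,0],[-20,-20,10,0,0]]]'; python3 -m pendant '[[[0,-20,0,0,0],[0,0,0,0,0],[0,0,0,0,0],[0,0,0,0,0]]]'
python3 - <<'E'
from h import *
s=cam('side'); c=cam('scene')
for n,k in(('side',s),('scene',c)):
    for t in ('lid_press','kettle','cup','saucer'): find(k,n,t)
i=np.hstack([cv2.resize(c['img'][180:330,360:560],None,fx=2,fy=2),cv2.resize(s['img'][100:250,280:480],None,fx=2,fy=2)]);cv2.imwrite('pics/m4.png',i[:,:,::-1])
E
```

```text
time_s: 23.75
eef_pos: [0.4451, 0.1603, 0.1729]
eef_rot: [0.002, 0.087, 0.996, 0.0]
wrist_force: [-0.3, -0.3, -0.2]
opening: 0.002
time_s: 24.25
eef_pos: [0.4446, 0.1412, 0.1709]
eef_rot: [-0.0, 0.087, 0.996, 0.0]
wrist_force: [0.1, 0.1, -0.5]
opening: -0.001
side tip_of lid_press [0.4926 0.1931 0.0777] 0.73 []
side tip_of kettle [ 0.5262 -0.218   0.0335] 0.86 []
side tip_of cup [ 0.6616 -0.0076  0.0201] 0.7 []
side tip_of saucer [ 0.6557 -0.0082  0.0122] 0.79 []
scene tip_of lid_press [0.4936 0.2011 0.0794] 0.94 []
scene tip_of kettle [ 0.5266 -0.2199  0.0328] 0.63 []
scene tip_of cup [ 0.6644 -0.009   0.0149] 0.71 []
scene tip_of cup [0.4924 0.2018 0.0773] 0.65 []
```

View pics/m4.png

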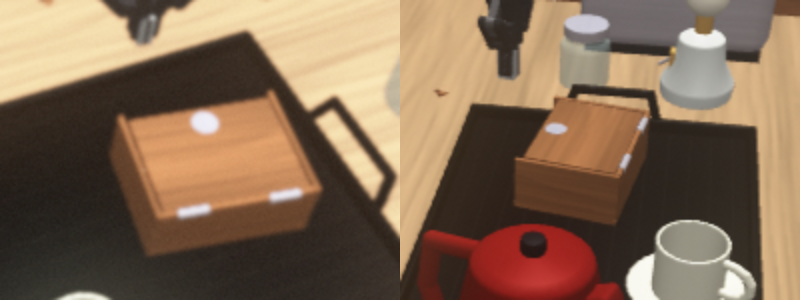

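The picture shows the lid shut and level with the rim, still down 1.3 s after I let go. The disc is at about (205,122) in the left crop, and nothing touches the caddy. I'm handing in.

```bash
python3 -c "
from bench import order; print(order.hand_in())"
```

```text
the job is handed in; nothing more can be done
None
```

The job is done and handed in at about 24 s of the 72 s allowed; no verdict was reported.

- **Opening:** I pressed the lid to its stop, about 12 mm in. The highest vertical force I read was 10.7 N, and the lid sprang fully open.
- **Tongs:** I laid them on the caddy floor without dropping them. The picture taken after release showed them lying flat inside. At the moment of gripping, the wrist force read 18.5 N upward, probably the fingertips touching the tray. I eased up at once, and the caddy was not involved.
- **Closing:** I swung the lid down from behind and pressed until it met the hard stop. The reading there was 11.5 N vertical, about 12.6 N with the sideways part.
- **Last checks:** With the arm clear, both cameras show the lid flush with the rim. The press point was found within about 5 mm of where it started, roughly the detector's error. The side-camera y reading was the one that differed most.
- **Kettle, cup and saucer:** All three were found within about 4 mm of their first positions. The scene camera missed the saucer both times, so that check rests on the side camera alone.
- **Not checked:** I could not see the tongs again once the lid was shut.

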